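Check a wipe-test filter with the contamination monitor

ROBOT

A 6-joint arm with a two-finger parallel gripper is mounted at the origin on the work surface. World frame = base frame: x ahead of the robot, y to its left, z up, the work surface at z = 0. Lengths are in m, angles in rad, forces in N, time in s.
With the tool pointing down it reaches from about 0.325 to 0.85 m from the base axis. Payload 4.4 kg.
Tool frame: the origin (TCP) lies on the centre line of the jaws, within the pads' length; the fingertips stand 11 mm ahead of it and the grasp point (between the pads) lies 8 mm behind it; z points along the fingers, y is the direction in which the jaws open and shut (so a half turn about z gives the same grasp; the last joint's range is limited). The gripper opens to 94 mm and grips with 3 to 60 N. Pads are 16 mm wide; open, the fingers measure 119 mm over their backs; the gripper's body (75 mm by 177 mm) begins 78 mm behind the grasp point.
Start: joints at [-1.444, 0.207, 1.542, -0, 1.393, -0.15], TCP at [0.158, -0.553, 0.216] pointing down, gripper open.
Joint ranges: [-2.73, 2.73], [-0.86, 2.22], [0.23, 2.46], [-1.11, 4.25], [0.08, 2.63], [-2.82, 2.82]. Speed limits (rad/s): [2.79, 2.79, 3.14, 3.14, 3.14, 3.14].

INTERFACE

Orientations are given as a unit quaternion [w, x, y, z].
In Python, from plant import robot, grab_frame gives the robot as it stands.
- The arm moves only by the tool servo_tool, never from a script. Its argument "series" is a list of rows, each an object with "dr": the turn, a rotation vector about the tool's x, y, z in degrees, a list of three; "offset": the shift along the tool's x, y, z in m, a list of three; "claw": the finger opening in m, from 0 to 0.094. A call has 1 to 20 rows; each row shifts and turns the commanded pose from where the row before left it, along the tool's axes as they then stand; what a row does not reach is not made up. A row lasts 1/8 s, in which the tool goes at most 62.5 mm and 10.7 degrees, less where a joint would pass 70% of its speed; a pose out of reach is approached as far as the arm can. A call with a gripper value outside its range is refused whole. The fingers move at their own pace and stop on an object; "newtons" is the grip in N (left out, the last holds). Time passes only in rows, so rows that do not move let the fingers close. It gives the time, the measured TCP pose, the force and the opening at its end, in the units of the state.
- robot.state(): the state, without advancing time (a new reading comes with each control period).
- grab_frame(name): name is "side" or "top"; returns a dict with "img" (384x512x3 uint8, blue, green, red), "fx", "fy", "cx", "cy" (pixels), "D" ([k1, k2, p1, p2, k3] as OpenCV has them; the pictures are not rectified), "view" (4x4, takes a point from world to camera coordinates). Camera axes: x right, y up, looking along -z (the intrinsics and any distortion apply to the point x, -y, -z); pixel columns grow to the right and rows downward; lengths in m; the calibration is good to about 2 mm. A picture is of the moment at which its call begins. There is no depth.
- robot.hand_in(): hands the job in, once; it reports no verdict.
The state is a dict: "time": time; "qpos": joint angles; "qvel": joint speeds; "joint_torque": joint torques, N m; "ee_pos": TCP position; "tool_rot": TCP orientation; "force": force on the tool from outside, world axes, zero at the start; "ft_torque": the same for the moment, N m; "opening": opening from 0.0 (shut) to 1.0 (fully open).
Only numpy, scipy, OpenCV 4.12 (cv2) and the standard library are available. Lean on these libraries where they do the work, as an engineer would, in place of code of your own. Each camera call takes 0.05 s, during which the arm holds its last target. There are 200 camera calls.

TASK

A wipe-test filter lies in the small lidded Petri dish on the white bench mat, and the lid would shield it: take the lid off and set it down flat in the empty white tray, without dropping it. Then lift the contamination monitor out of its charging cradle, carry it across clear of the rack and the bottle, and hold it level and still with the round window under its nose centred over the open dish, about one centimetre above the dish's rim. The monitor must never touch the dish, the dish and everything else on the bench stay where they are, and you finish while still holding the monitor there.

Things in the scene. Friction and masses are not known exactly. Their poses are not given: they have to be found in the camera images.
- mat: White bench-protection mat, fixed flat on the bench, 220 (x) x 350 (y) x 3 mm thick. Origin: centre of its underside; z up, x roughly away from the robot. The dish stands near its middle, the tube rack and the reagent bottle stand near its two y ends, 140 mm from its centre (either may be on either side). Its position and yaw vary.
- dish: Small clear (milky-looking) plastic dish, round, loose, 53 mm outside diameter, 14 mm high, wall 2 mm, about 70 g, with a white 47 mm filter disc lying on its floor. It stands on the mat (underside at mat top). Origin: centre of its underside; z up. Starts with its lid on. (The stack of two much larger, 90 mm dishes elsewhere is not meant.)
- dish_rim (a point): Centre of the dish's mouth, at the height of its rim, 14 mm above the dish's underside; axes as the dish.
- lid: Loose round lid, same plastic, of the dish, no knob, 62 mm outside diameter, 11 mm high, flat 2 mm top and a 2 mm skirt, about 25 g. Origin: centre of its lower edge (skirt opening); z up, the top is at z = 11 mm. It rests on the dish's rim with 2.5 mm play all round, its skirt's lower edge 5 mm and its top 16 mm above the mat. It is gripped across its diameter.
- tray: Empty flat white enamelled tray, fixed, 220 (x) x 160 (y) mm, rim 18 mm high at most, walls 3 mm, inner floor 3 mm above the bench. Origin: centre of its underside; z up. It stands on one side of the mat, the cradle on the other; the sides vary.
- cradle: Black charging cradle of the monitor, fixed: a shallow open-topped box 206 (x) x 96 (y) x 20 mm with 4 mm walls and floor, with a small 12 mm high block outside its -x end. Origin: centre of the box's underside; z up. The monitor stands in it with about 2 to 4 mm play all round and lifts straight up.
- monitor: Handheld contamination monitor, loose, 0.4 to 0.6 kg, grey case 190 (x) x 84 (y) x 38 mm; the nose (+x end) is a half round of 42 mm radius about the window's axis, the tail has a black display head 52 mm high. A black handle bar stands over its middle. Origin: middle of its underside; z up. Centre of mass below the handle's middle. Stands in the cradle, axes along the cradle's.
- handle (a point): Middle of the monitor's handle bar, 83 mm above the case's underside. The bar runs along the monitor's x, 112 mm long, flat-sided, 24 mm wide (y) and 22 mm high; 34 mm of free space under it between two posts at x = -46 and +46 mm.
- window (a point): Centre of the round 47 mm detector window, flush in the monitor's underside, 53 mm towards the nose (+x) from the monitor's origin and 83 mm below the handle's middle.
- rack: White rack of screw-capped tubes, loose, 0.7 kg, 156 (x) x 56 (y) mm, 108 mm high, on the mat beside the dish, long side roughly along the mat's x. Origin: centre of its underside. Leave alone.
- bottle: Clear glass reagent bottle with screw cap, loose, 56 mm diameter, 126 mm high, on the mat on the other side of the dish. Origin: centre of its underside. Leave alone.
- plates: Stack of two closed 90 mm culture dishes, loose, 31 mm high. Origin: centre of its underside. Leave alone.
- calculator: Black pocket calculator, loose, 150 x 85 x 14 mm, flat at the far side of the bench. Origin: centre of its underside. Leave alone.
- pen: Marker pen, loose, 130 mm long, 14 mm thick, lying at the far side of the bench. Origin: on the bench under its middle; lies along its x. Leave alone.
- tipbox: Pipette tip box with clear cover, loose, 122 x 82 x 85 mm. Origin: centre of its underside. Leave alone.
There are look-alikes about, which are no part of the job. Leave any green look-alike of the lid alone. What is shaped like the monitor but orange is not meant.

How it is judged:
On the way, in this order (a step that is already met when the one before it is completed fails the run):
1. the lid is off the dish and lies flat in the white tray, let go (x of lid in the frame of tray between -0.085 and 0.085 m and y of lid in the frame of tray between -0.055 and 0.055 m and z of lid in the frame of tray below 0.018 m and (angle between lid's own z axis and vertical below 0.12 rad or angle between lid's own z axis and vertical above 3.02 rad) and contact force between the fingers and lid below 0.05 N and linear speed of lid below 0.02 m/s), for 0.2 s.
2. the monitor is lifted clear of its cradle (height (world z) of monitor above 0.03 m and contact force between monitor and cradle below 0.05 N and contact force between the fingers and monitor above 1 N), for 0.1 s.
At the end, for the whole second after the job is handed in: The monitor is held by the fingers, level within 0.10 rad and still, its window centred within 10 mm of the dish's axis and 3 to 20 mm above the dish's rim, touching nothing but the gripper; the lid lies flat in the white tray, let go; the dish is within 20 mm of where it began (all of step 1 and horizontal distance between window and dish_rim below 0.01 m and z of window in the frame of dish_rim between 0.003 and 0.02 m and angle between the z axis of monitor and the z axis of dish, either way round below 0.1 rad and angle between monitor's own z axis and vertical below 0.1 rad and linear speed of monitor below 0.02 m/s and angular speed of monitor below 0.1 rad/s and contact force between the fingers and monitor above 1 N and contact force between monitor and dish below 0.05 N and contact force between monitor and mat below 0.05 N and contact force between monitor and cradle below 0.05 N and contact force between monitor and tray below 0.05 N and contact force between monitor and lid below 0.05 N and contact force between monitor and rack below 0.05 N and contact force between monitor and bottle below 0.05 N and contact force between monitor and plates below 0.05 N and contact force between monitor and calculator below 0.05 N and contact force between monitor and pen below 0.05 N and contact force between monitor and tipbox below 0.05 N and distance of dish from where it was at the start of the episode below 0.02 m); the arm keeps its last pose, push and grip.
It fails at once if the monitor bumped the rack or the bottle (contact force between monitor and rack above 1 N or contact force between monitor and bottle above 1 N).
It fails at once if the monitor touched the dish (contact force between monitor and dish above 0.2 N).
It fails at once if the lid was dropped (falling faster than 0.6 m/s, out of the fingers) (contact force between the fingers and lid below 0.01 N and linear speed of lid above 0.6 m/s).
It fails at once if the dish was shoved more than 20 mm (distance of dish from where it was at the start of the episode above 0.02 m).
It fails at once if something else on the bench was shoved more than 20 mm or knocked over (distance of any of rack, bottle, plates, calculator, pen, tipbox from where it was at the start of the episode above 0.02 m or angle between any of rack, bottle, plates, calculator, pen, tipbox's own z axis and vertical above 0.3 rad).
It also fails if it takes over 69 s, if anything falls off the work surface, if the arm or the gripper's body presses on something with over 40 N, if the wrist force passes 120 N, or if a joint passes its speed limit or range.

## Working session

There is one attempt and no reset: what is moved stays moved. The work goes in short steps, Python scripts to look and compute and a tool call to move; the robot and the scene stay as the last step left them, time stands still between calls to the robot, and variables do not carry over. Pictures are saved under pics/ and viewed, about 8 in all and at most 12, crops included, and the job is handed in when it is done.

Besides the shell and the picture viewer there is one more tool, called after "Call:" as name(argument=value, ...) on one line, values as JSON. servo_tool: Moves the arm, as the interface text tells. Its arguments: {"type":"object","properties":{"series":{"type":"array","items":{"type":"object","properties":{"dr":{"type":"array","items":{"type":"number"}},"offset":{"type":"array","items":{"type":"number"}},"claw":{"type":"number"}}}},"newtons":{"type":"number"}},"required":["series"]}

```bash
mkdir -p pics; ls; cat > h.py <<'E'
import numpy as np, cv2
from plant import robot, grab_frame
def cam(n):
    f=grab_frame(n); f["img"]=np.ascontiguousarray(f["img"]); f["K"]=np.array([[f["fx"],0,f["cx"]],[0,f["fy"],f["cy"]],[0,0,1.]]); f["D"]=np.array(f["D"],float)
    f["V"]=np.array(f["view"],float); return f
def ray(f,uv):
    p=cv2.undistortPoints(np.array(uv,float).reshape(-1,1,2),f["K"],f["D"]).reshape(-1,2)
    d=np.c_[p[:,0],-p[:,1],-np.ones(len(p))]@f["V"][:3,:3]
    return -f["V"][:3,:3].T@f["V"][:3,3], d
def atz(f,uv,z):
    c,d=ray(f,uv); return c+d*((z-c[2])/d[:,2])[:,None]
def proj(f,P):
    P=np.array(P,float).reshape(-1,3); M=np.diag([1,-1,-1.])@f["V"][:3,:3]
    return cv2.projectPoints(P,cv2.Rodrigues(M)[0],np.diag([1,-1,-1.])@f["V"][:3,3],f["K"],f["D"])[0].reshape(-1,2)
E
python3 - <<'E'
from h import *
for n in("top","side"):
    f=cam(n); cv2.imwrite(f"pics/{n}0.png",f["img"]); print(n,-f["V"][:3,:3].T@f["V"][:3,3],f["fx"],f["V"][:3,:3].round(2).tolist())
print(robot.state())
E
```

```text
pics
top [ 0.29233287 -0.01297333  1.39678637] 477.41299558202246 [[0.01, -1.0, -0.02], [0.99, 0.0, 0.14], [-0.14, -0.02, 0.99]]
side [0.37467195 0.8507551  0.73341634] 366.26600086934883 [[-1.0, -0.09, -0.0], [0.05, -0.61, 0.79], [-0.07, 0.79, 0.61]]
{'time': 0.1, 'qpos': array([-1.44352157e+00,  2.07292413e-01,  1.54278583e+00,  1.23132513e-05,
        1.39348574e+00, -1.50494842e-01]), 'qvel': array([-0.00031168, -0.00209486, -0.00247724,  0.00222219, -0.00100149,
       -0.0002661 ]), 'joint_torque': array([-7.52484157e-04, -3.71864641e+01, -2.82294238e+01,  6.99784840e-02,
        3.11490207e-02, -4.56756015e-05]), 'ee_pos': array([ 0.15757892, -0.55226937,  0.21544293]), 'tool_rot': array([-9.85526614e-04,  9.90370669e-01,  1.38437591e-01,  1.75019541e-05]), 'force': array([-0.08620256, -0.04211763, -0.45304764]), 'ft_torque': array([-0.02554006,  0.01686495, -0.01127864]), 'opening': 1.0017624840533057}
```

View pics/top0.png

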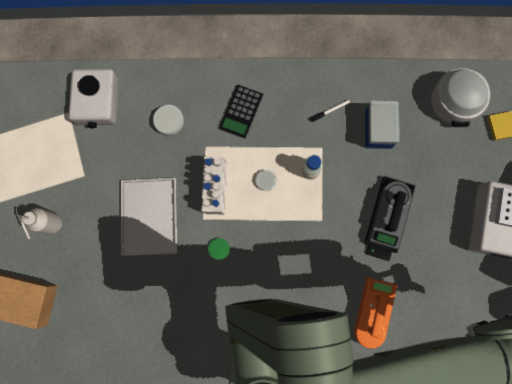

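View pics/side0.png

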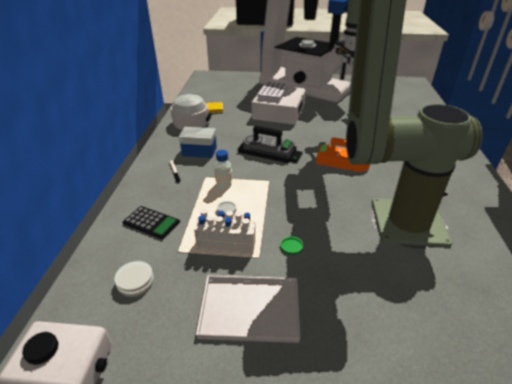

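The top view has +x up and +y left. The mat is at about (263,184), the lid at (265,181), the tray at (148,216), the monitor in its cradle at (390,217), the rack at (213,186) and the bottle at (313,167). The orange monitor and green lid are look-alikes. The side view agrees. Next I'll zoom in on the parts that matter.

```bash
python3 - <<'E'
from h import *
f=cam("top"); im=f["img"]
r=lambda x0,x1,y0,y1:cv2.resize(im[y0:y1,x0:x1],None,fx=4,fy=4,interpolation=cv2.INTER_CUBIC)
a=r(200,330,140,265); b=r(355,425,140,265)
cv2.imwrite("pics/crop1.png",np.hstack([a,b]))
def rect(name,m,z):
    c=max(cv2.findContours(m.astype(np.uint8),0,2)[0],key=cv2.contourArea).reshape(-1,2)
    w=atz(f,c,z)[:,:2].astype(np.float32); print(name,cv2.minAreaRect(w)); 
g=im.astype(int)
mm=np.zeros(im.shape[:2],bool); 
m=(g[:,:,2]>165)&(g[:,:,2]-g[:,:,0]>15); q=mm.copy(); q[140:230,198:335]=1; rect("mat",m&q,.003)
q=mm.copy(); q[170:265,112:185]=1; m=g.min(2)>105; rect("tray",m&q,.015)
print(g[181,265],g[184,235],g[215,150],g[215,390])
E
```

```text
mat ((0.5412772297859192, 0.00925193727016449), (0.35068032145500183, 0.22107380628585815), 89.35120391845703)
tray ((0.45618876814842224, 0.3413165509700775), (0.19532833993434906, 0.16810554265975952), 1.7290143966674805)
[151 160 160] [187 207 221] [175 182 190] [66 66 66]
```

View pics/crop1.png

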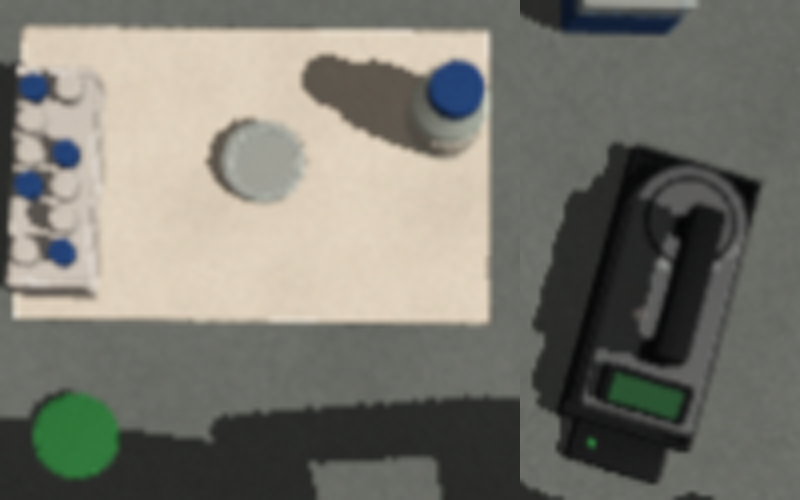

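The crop shows the lid top centred near (265,179.6), the cradle's outline and the handle bar clearly. Next I'll compute their poses.

```bash
python3 - <<'E'
from h import *
f=cam("top"); f["img"]
c=lambda x,y:(200+x/4-.4,140+y/4-.4); d=lambda x,y:(355+(x-520)/4-.4,140+y/4-.4)
print("lid",atz(f,[c(261,160)],.019))
w=atz(f,[d(628,148),d(760,183),d(688,447),d(560,413)],.020); print("cradle",w.round(4).tolist(),w.mean(0),cv2.minAreaRect(w[:,:2].astype(np.float32)))
h=atz(f,[d(705,210),d(665,358)],.098); print("bar",h,h.mean(0),np.degrees(np.arctan2(*(h[0]-h[1])[[1,0]])))
print("nose",atz(f,[d(690,218)],.042))
print("tray",atz(f,[(120,179),(175,178),(177,253),(122,254)],.018).round(3).tolist(), atz(f,[(120,179),(175,178),(177,253),(122,254)],.018).mean(0))
print("rack top",atz(f,[c(20,65),c(100,75),c(95,295),c(10,285)],.07).round(3).tolist())
print("bottle",atz(f,[c(457,88)],.126), "green",atz(f,[c(76,435)],.01))
E
```

```text
lid [[5.47903692e-01 2.03048169e-04 1.90000000e-02]]
cradle [[0.5578, -0.3422, 0.02], [0.5322, -0.4385, 0.02], [0.3397, -0.3792, 0.02], [0.3639, -0.2875, 0.02]] [ 0.44842691 -0.36187381  0.02      ] ((0.44806206226348877, -0.36304157972335815), (0.09969572722911835, 0.202945277094841), 74.26473999023438)
bar [[ 0.49959192 -0.37549442  0.098     ]
 [ 0.39741851 -0.34457891  0.098     ]] [ 0.44850522 -0.36003666  0.098     ] -16.83470211619025
nose [[ 0.50267095 -0.38008094  0.042     ]]
tray [[0.549, 0.43, 0.018], [0.552, 0.266, 0.018], [0.332, 0.253, 0.018], [0.328, 0.414, 0.018]] [0.44028048 0.34076842 0.018     ]
rack top [[0.607, 0.172, 0.07], [0.6, 0.115, 0.07], [0.442, 0.116, 0.07], [0.449, 0.175, 0.07]]
bottle [[ 0.57818276 -0.13375242  0.126     ]] green [[0.34661963 0.13347583 0.01      ]]
```

Call:
servo_tool(series=[{"dr": [0,0,0],"offset": [0.0263,-0.0212,0],"claw": 0.094},{"offset": [0.0263,-0.0212,0]},{"offset": [0.0263,-0.0212,0]},{"offset": [0.0263,-0.0212,0]},{"offset": [0.0263,-0.0212,0]},{"offset": [0.0263,-0.0212,0]},{"offset": [0.0263,-0.0212,0]},{"offset": [0.0263,-0.0212,0]},{"offset": [0.0263,-0.0212,0]},{"offset": [0.0263,-0.0212,0]},{"offset": [0.0263,-0.0212,0]},{"offset": [0.0263,-0.0212,0]},{"offset": [0.0263,-0.0212,0]},{"offset": [0.0263,-0.0212,0]},{"offset": [0.0263,-0.0212,0]},{"offset": [0.0263,-0.0212,0]},{"offset": [0.0263,-0.0212,0]},{"offset": [0.0263,-0.0212,0]},{"offset": [0.0263,-0.0212,0]},{"offset": [0.0263,-0.0212,0]}], newtons=8)

```text
validation failed for argument at $.se...
```

Call:
servo_tool(series=[{"dr": [0,0,-7.4]},{"dr": [0,0,-7.4]},{"dr": [0,0,-7.4]},{"dr": [0,0,-7.4]},{"dr": [0,0,-7.4]},{"dr": [0,0,-7.4]},{"dr": [0,0,-7.4]},{"dr": [0,0,-7.4]},{"dr": [0,0,-7.4]},{"dr": [0,0,-7.4]},{"dr": [0,0,0]},{"dr": [0,0,0]}])

```text
validation failed for argument at $.se...
```

Call:
servo_tool(series=[{"dr": [0,0,0],"offset": [0.0263,-0.0212,0],"claw": 0.094},{"dr": [0,0,0],"offset": [0.0263,-0.0212,0],"claw": 0.094},{"dr": [0,0,0],"offset": [0.0263,-0.0212,0],"claw": 0.094},{"dr": [0,0,0],"offset": [0.0263,-0.0212,0],"claw": 0.094},{"dr": [0,0,0],"offset": [0.0263,-0.0212,0],"claw": 0.094},{"dr": [0,0,0],"offset": [0.0263,-0.0212,0],"claw": 0.094},{"dr": [0,0,0],"offset": [0.0263,-0.0212,0],"claw": 0.094},{"dr": [0,0,0],"offset": [0.0263,-0.0212,0],"claw": 0.094},{"dr": [0,0,0],"offset": [0.0263,-0.0212,0],"claw": 0.094},{"dr": [0,0,0],"offset": [0.0263,-0.0212,0],"claw": 0.094},{"dr": [0,0,0],"offset": [0.0263,-0.0212,0],"claw": 0.094},{"dr": [0,0,0],"offset": [0.0263,-0.0212,0],"claw": 0.094},{"dr": [0,0,0],"offset": [0.0263,-0.0212,0],"claw": 0.094},{"dr": [0,0,0],"offset": [0.0263,-0.0212,0],"claw": 0.094},{"dr": [0,0,0],"offset": [0.0263,-0.0212,0],"claw": 0.094},{"dr": [0,0,0],"offset": [0.0263,-0.0212,0],"claw": 0.094},{"dr": [0,0,0],"offset": [0.0263,-0.0212,0],"claw": 0.094},{"dr": [0,0,0],"offset": [0.0263,-0.0212,0],"claw": 0.094},{"dr": [0,0,0],"offset": [0.0263,-0.0212,0],"claw": 0.094},{"dr": [0,0,0],"offset": [0.0263,-0.0212,0],"claw": 0.094}], newtons=8)

```text
time: 2.7
ee_pos: [0.5476, 0.0, 0.2162]
tool_rot: [0.0, 0.99, 0.139, -0.0]
force: [0.1, 0.4, -0.0]
opening: 1.001
```

Call:
servo_tool(series=[{"dr": [0,0,-7.4],"offset": [0,0,0],"claw": 0.094},{"dr": [0,0,-7.4],"offset": [0,0,0],"claw": 0.094},{"dr": [0,0,-7.4],"offset": [0,0,0],"claw": 0.094},{"dr": [0,0,-7.4],"offset": [0,0,0],"claw": 0.094},{"dr": [0,0,-7.4],"offset": [0,0,0],"claw": 0.094},{"dr": [0,0,-7.4],"offset": [0,0,0],"claw": 0.094},{"dr": [0,0,-7.4],"offset": [0,0,0],"claw": 0.094},{"dr": [0,0,-7.4],"offset": [0,0,0],"claw": 0.094},{"dr": [0,0,-7.4],"offset": [0,0,0],"claw": 0.094},{"dr": [0,0,-7.4],"offset": [0,0,0],"claw": 0.094},{"dr": [0,0,0],"offset": [0,0,0],"claw": 0.094},{"dr": [0,0,0],"offset": [0,0,0],"claw": 0.094}])

```text
time: 4.2
ee_pos: [0.5471, -0.0009, 0.2163]
tool_rot: [-0.0, 0.708, 0.706, -0.0]
force: [-0.6, 1.1, -1.0]
opening: 0.999
```

Call:
servo_tool(series=[{"dr": [0,0,0],"offset": [0.001,0.001,0.02],"claw": 0.094},{"dr": [0,0,0],"offset": [0,0,0.025],"claw": 0.094},{"dr": [0,0,0],"offset": [0,0,0.025],"claw": 0.094},{"dr": [0,0,0],"offset": [0,0,0.025],"claw": 0.094},{"dr": [0,0,0],"offset": [0,0,0.025],"claw": 0.094},{"dr": [0,0,0],"offset": [0,0,0.02],"claw": 0.094},{"dr": [0,0,0],"offset": [0,0,0.015],"claw": 0.094},{"dr": [0,0,0],"offset": [0,0,0.01],"claw": 0.094},{"dr": [0,0,0],"offset": [0,0,0.01],"claw": 0.094},{"dr": [0,0,0],"offset": [0,0,0.01],"claw": 0.094},{"dr": [0,0,0],"offset": [0,0,0.01],"claw": 0.094},{"dr": [0,0,0],"offset": [0,0,0],"claw": 0.094},{"dr": [0,0,0],"offset": [0,0,0],"claw": 0.094}])

```text
time: 5.82
ee_pos: [0.5485, -0.0, 0.0216]
tool_rot: [0.0, 0.708, 0.707, 0.0]
force: [1.9, -0.8, -0.4]
opening: 0.996
```

```bash
python3 - <<'E'
from h import *
f=cam("side"); g=cam("top")
p=proj(f,[[.548,0,.019]])[0].astype(int); print(p,proj(g,[[.548,0,.019]]))
a=f["img"][p[1]-50:p[1]+50,p[0]-65:p[0]+65]
cv2.imwrite("pics/s1.png",cv2.resize(a,None,fx=6,fy=6,interpolation=cv2.INTER_CUBIC))
E
```

```text
[225 205] [[264.91938551 179.56787982]]
```

View pics/s1.png

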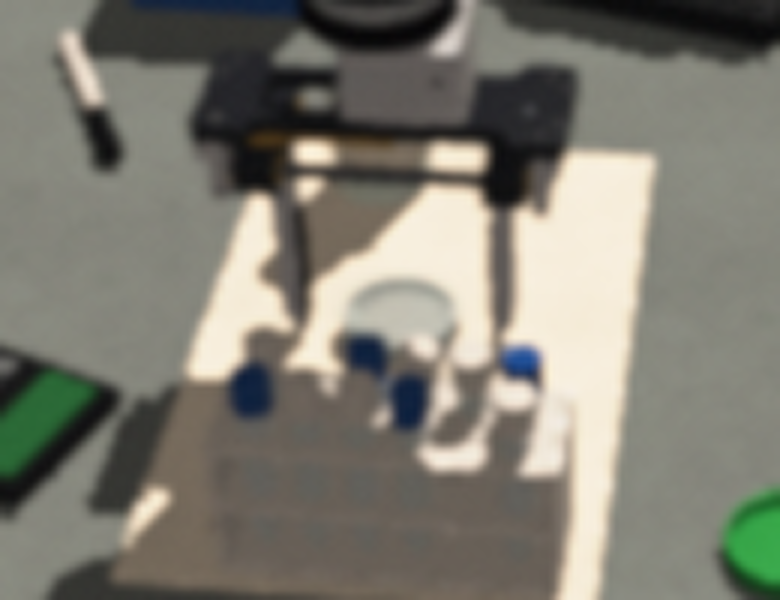

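The lid at about (401,305) in the crop is centred between the fingers at (295) and (502). I'll grip it.

Call:
servo_tool(series=[{"dr": [0,0,0],"offset": [0,0,0],"claw": 0.072},{"dr": [0,0,0],"offset": [0,0,0],"claw": 0.066},{"dr": [0,0,0],"offset": [0,0,0],"claw": 0.062},{"dr": [0,0,0],"offset": [0,0,0],"claw": 0.058},{"dr": [0,0,0],"offset": [0,0,0],"claw": 0.05},{"dr": [0,0,0],"offset": [0,0,0],"claw": 0.05},{"dr": [0,0,0],"offset": [0,0,0],"claw": 0.05},{"dr": [0,0,0],"offset": [0,0,0],"claw": 0.05},{"dr": [0,0,0],"offset": [0,0,0],"claw": 0.05},{"dr": [0,0,0],"offset": [0,0,-0.005],"claw": 0.05},{"dr": [0,0,0],"offset": [0,0,-0.005],"claw": 0.05},{"dr": [0,0,0],"offset": [0,0,-0.01],"claw": 0.05},{"dr": [0,0,0],"offset": [0,0,-0.01],"claw": 0.05},{"dr": [0,0,0],"offset": [0,0,0],"claw": 0.05}], newtons=8)

```text
time: 7.68
ee_pos: [0.5495, -0.0002, 0.053]
tool_rot: [0.001, 0.708, 0.707, 0.001]
force: [0.0, -0.1, -0.2]
opening: 0.667
```

Call:
servo_tool(series=[{"dr": [0,0,0],"offset": [0,0,-0.01],"claw": 0.05},{"dr": [0,0,0],"offset": [0,0,-0.02],"claw": 0.05},{"dr": [0,0,0],"offset": [0,0,-0.02],"claw": 0.05},{"dr": [0,0,0],"offset": [0,0,-0.02],"claw": 0.05},{"dr": [0,0,0],"offset": [0,0,-0.02],"claw": 0.05},{"dr": [0,0,0],"offset": [0,0,-0.02],"claw": 0.05},{"dr": [0,0,0],"offset": [0,0,-0.02],"claw": 0.05},{"dr": [0,0,0],"offset": [0,0,-0.02],"claw": 0.05},{"dr": [0,0,0],"offset": [0,0,-0.02],"claw": 0.05},{"dr": [0,0,0],"offset": [0,0,-0.007],"claw": 0.05}])

```text
time: 8.93
ee_pos: [0.5489, -0.0001, 0.2302]
tool_rot: [0.001, 0.708, 0.707, 0.001]
force: [0.3, -0.2, -0.4]
opening: 0.664
```

Call:
servo_tool(series=[{"dr": [0,0,0],"offset": [0.009,-0.003,0],"claw": 0.05},{"dr": [0,0,0],"offset": [0.018,-0.006,0],"claw": 0.05},{"dr": [0,0,0],"offset": [0.018,-0.006,0],"claw": 0.05},{"dr": [0,0,0],"offset": [0.018,-0.006,0],"claw": 0.05},{"dr": [0,0,0],"offset": [0.018,-0.006,0],"claw": 0.05},{"dr": [0,0,0],"offset": [0.018,-0.006,0],"claw": 0.05},{"dr": [0,0,0],"offset": [0.018,-0.006,0],"claw": 0.05},{"dr": [0,0,0],"offset": [0.018,-0.006,0],"claw": 0.05},{"dr": [0,0,0],"offset": [0.018,-0.006,0],"claw": 0.05},{"dr": [0,0,0],"offset": [0.018,-0.006,0],"claw": 0.05},{"dr": [0,0,0],"offset": [0.018,-0.006,0],"claw": 0.05},{"dr": [0,0,0],"offset": [0.018,-0.006,0],"claw": 0.05},{"dr": [0,0,0],"offset": [0.018,-0.006,0],"claw": 0.05},{"dr": [0,0,0],"offset": [0.018,-0.006,0],"claw": 0.05},{"dr": [0,0,0],"offset": [0.018,-0.006,0],"claw": 0.05},{"dr": [0,0,0],"offset": [0.018,-0.006,0],"claw": 0.05},{"dr": [0,0,0],"offset": [0.018,-0.006,0],"claw": 0.05},{"dr": [0,0,0],"offset": [0.018,-0.006,0],"claw": 0.05},{"dr": [0,0,0],"offset": [0.018,-0.006,0],"claw": 0.05},{"dr": [0,0,0],"offset": [0.009,-0.002,0],"claw": 0.05}])

```text
time: 11.42
ee_pos: [0.4352, 0.3434, 0.2284]
tool_rot: [-0.0, 0.707, 0.707, -0.0]
force: [-0.8, 0.0, -1.2]
opening: 0.663
```

Call:
servo_tool(series=[{"dr": [0,0,0],"offset": [0,0,0.01],"claw": 0.05},{"dr": [0,0,0],"offset": [0,0,0.02],"claw": 0.05},{"dr": [0,0,0],"offset": [0,0,0.025],"claw": 0.05},{"dr": [0,0,0],"offset": [0,0,0.025],"claw": 0.05},{"dr": [0,0,0],"offset": [0,0,0.025],"claw": 0.05},{"dr": [0,0,0],"offset": [0,0,0.025],"claw": 0.05},{"dr": [0,0,0],"offset": [0,0,0.025],"claw": 0.05},{"dr": [0,0,0],"offset": [0,0,0.02],"claw": 0.05},{"dr": [0,0,0],"offset": [0,0,0.01],"claw": 0.05},{"dr": [0,0,0],"offset": [0,0,0.01],"claw": 0.05},{"dr": [0,0,0],"offset": [0,0,0],"claw": 0.05},{"dr": [0,0,0],"offset": [0,0,0],"claw": 0.05}])

```text
time: 12.92
ee_pos: [0.4363, 0.3425, 0.0341]
tool_rot: [0.0, 0.708, 0.707, 0.001]
force: [0.0, -0.3, -0.1]
opening: 0.665
```

```bash
python3 - <<'E'
from h import *
f=cam("side"); g=cam("top")
a=f["img"][235:360,150:330]; b=g["img"][140:265,100:340]
z=lambda a,w:cv2.resize(a,(w,int(a.shape[0]*w/a.shape[1])),interpolation=cv2.INTER_CUBIC)
A=z(a,400);B=z(b,533); 
cv2.imwrite("pics/s2.png",np.vstack([np.pad(A,((0,0),(0,133),(0,0))),B]))
E
```

```text
(no output)
```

View pics/s2.png

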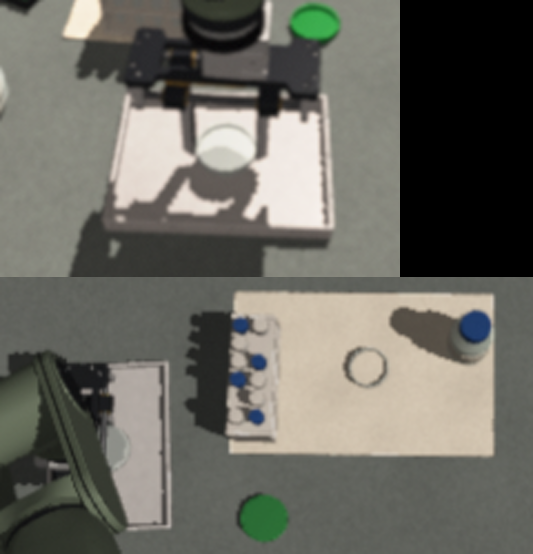

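The lid hangs level over the tray's middle. The open dish ring is at (367,367), and the rack and bottle are undisturbed. I'll lower the lid and release it.

Call:
servo_tool(series=[{"dr": [0,0,0],"offset": [0,0,0.005],"claw": 0.05},{"dr": [0,0,0],"offset": [0,0,0.005],"claw": 0.05},{"dr": [0,0,0],"offset": [0,0,0.003],"claw": 0.05},{"dr": [0,0,0],"offset": [0,0,0.002],"claw": 0.05},{"dr": [0,0,0],"offset": [0,0,0.001],"claw": 0.05},{"dr": [0,0,0],"offset": [0,0,0.001],"claw": 0.05},{"dr": [0,0,0],"offset": [0,0,0],"claw": 0.05}])

```text
time: 13.9
ee_pos: [0.4358, 0.3423, 0.0165]
tool_rot: [0.0, 0.708, 0.707, 0.0]
force: [-0.7, -0.0, 0.1]
opening: 0.665
```

Call:
servo_tool(series=[{"dr": [0,0,0],"offset": [0,0,0],"claw": 0.064},{"dr": [0,0,0],"offset": [0,0,0],"claw": 0.068},{"dr": [0,0,0],"offset": [0,0,0],"claw": 0.08},{"dr": [0,0,0],"offset": [0,0,0],"claw": 0.094},{"dr": [0,0,0],"offset": [0,0,0],"claw": 0.094},{"dr": [0,0,0],"offset": [0,0,0],"claw": 0.094},{"dr": [0,0,0],"offset": [0,0,-0.005],"claw": 0.094},{"dr": [0,0,0],"offset": [0,0,-0.015],"claw": 0.094},{"dr": [0,0,0],"offset": [0,0,-0.025],"claw": 0.094},{"dr": [0,0,0],"offset": [0,0,-0.025],"claw": 0.094},{"dr": [0,0,0],"offset": [0,0,-0.03],"claw": 0.094},{"dr": [0,0,0],"offset": [0,0,-0.03],"claw": 0.094},{"dr": [0,0,0],"offset": [0,0,-0.03],"claw": 0.094},{"dr": [0,0,0],"offset": [0,0,-0.03],"claw": 0.094},{"dr": [0,0,0],"offset": [0,0,-0.02],"claw": 0.094}])

```text
time: 15.78
ee_pos: [0.4364, 0.3426, 0.2297]
tool_rot: [0.001, 0.708, 0.707, 0.002]
force: [0.1, 0.2, -0.2]
opening: 1.001
```

Call:
servo_tool(series=[{"dr": [0,0,0],"offset": [-0.0352,0.0006,0],"claw": 0.094},{"dr": [0,0,0],"offset": [-0.0352,0.0006,0],"claw": 0.094},{"dr": [0,0,0],"offset": [-0.0352,0.0006,0],"claw": 0.094},{"dr": [0,0,0],"offset": [-0.0352,0.0006,0],"claw": 0.094},{"dr": [0,0,0],"offset": [-0.0352,0.0006,0],"claw": 0.094},{"dr": [0,0,0],"offset": [-0.0352,0.0006,0],"claw": 0.094},{"dr": [0,0,0],"offset": [-0.0352,0.0006,0],"claw": 0.094},{"dr": [0,0,0],"offset": [-0.0352,0.0006,0],"claw": 0.094},{"dr": [0,0,0],"offset": [-0.0352,0.0006,0],"claw": 0.094},{"dr": [0,0,0],"offset": [-0.0352,0.0006,0],"claw": 0.094},{"dr": [0,0,0],"offset": [-0.0352,0.0006,0],"claw": 0.094},{"dr": [0,0,0],"offset": [-0.0352,0.0006,0],"claw": 0.094},{"dr": [0,0,0],"offset": [-0.0352,0.0006,0],"claw": 0.094},{"dr": [0,0,0],"offset": [-0.0352,0.0006,0],"claw": 0.094},{"dr": [0,0,0],"offset": [-0.0352,0.0006,0],"claw": 0.094},{"dr": [0,0,0],"offset": [-0.0352,0.0006,0],"claw": 0.094},{"dr": [0,0,0],"offset": [-0.0352,0.0006,0],"claw": 0.094},{"dr": [0,0,0],"offset": [-0.0352,0.0006,0],"claw": 0.094},{"dr": [0,0,0],"offset": [-0.0352,0.0006,0],"claw": 0.094},{"dr": [0,0,0],"offset": [-0.0352,0.0006,0],"claw": 0.094}])

```text
time: 18.27
ee_pos: [0.4467, -0.3631, 0.2278]
tool_rot: [0.001, 0.708, 0.707, 0.0]
force: [0.9, -1.1, 0.3]
opening: 0.998
```

Call:
servo_tool(series=[{"dr": [0,0,8],"offset": [0,0,0],"claw": 0.094},{"dr": [0,0,8],"offset": [0,0,0],"claw": 0.094},{"dr": [0,0,8],"offset": [0,0,0],"claw": 0.094},{"dr": [0,0,8],"offset": [0,0,0],"claw": 0.094},{"dr": [0,0,8],"offset": [0,0,0],"claw": 0.094},{"dr": [0,0,8],"offset": [0,0,0],"claw": 0.094},{"dr": [0,0,8],"offset": [0,0,0],"claw": 0.094},{"dr": [0,0,8],"offset": [0,0,0],"claw": 0.094},{"dr": [0,0,8],"offset": [0,0,0],"claw": 0.094},{"dr": [0,0,8],"offset": [0,0,0],"claw": 0.094},{"dr": [0,0,8],"offset": [0,0,0],"claw": 0.094},{"dr": [0,0,8],"offset": [0,0,0],"claw": 0.094},{"dr": [0,0,8],"offset": [0,0,0],"claw": 0.094},{"dr": [0,0,2],"offset": [0,0,0],"claw": 0.094},{"dr": [0,0,0],"offset": [0,0,0],"claw": 0.094},{"dr": [0,0,0],"offset": [0,0,0],"claw": 0.094}])

```text
time: 20.27
ee_pos: [0.4467, -0.3618, 0.2267]
tool_rot: [0.0, 0.99, -0.139, 0.0]
force: [-0.1, -0.4, -0.6]
opening: 1.001
```

```bash
python3 - <<'E'
from h import *
f=cam("side"); g=cam("top")
a=f["img"][100:190,205:345]; b=g["img"][140:265,100:340]
z=lambda a,w:cv2.resize(a,(w,int(a.shape[0]*w/a.shape[1])),interpolation=cv2.INTER_CUBIC)
A=z(a,480);B=z(b,480); 
cv2.imwrite("pics/s3.png",np.vstack([A,B]))
from scipy.spatial.transform import Rotation as R
s=robot.state(); q=s["tool_rot"]; M=R.from_quat(np.r_[q[1:],q[0]]).as_matrix(); print(s["ee_pos"],M.round(3).tolist(),np.degrees(s["qpos"]).round(1))
print(proj(f,[[.4485,-.361,.098]]))
c=lambda p:p
for n,F in(("top",g),):
    im=F["img"][160:200,245:285].astype(int); print(im.min(2)[20,8:34].tolist(), im.min(2)[8:34,20].tolist())
E
```

```text
[ 0.44671486 -0.36180274  0.22652511] [[0.961, -0.276, 0.0], [-0.276, -0.961, -0.0], [0.0, 0.0, -1.0]] [-47.6  11.4  87.7   0.   81.   58.4]
[[266.78618639 128.66842112]]
[74, 74, 73, 82, 130, 117, 80, 75, 75, 75, 75, 75, 76, 76, 76, 75, 75, 75, 76, 78, 95, 114, 97, 77, 74, 73] [75, 74, 79, 105, 114, 93, 77, 76, 76, 76, 75, 75, 76, 76, 76, 75, 75, 74, 75, 79, 102, 101, 80, 88, 143, 176]
```

View pics/s3.png

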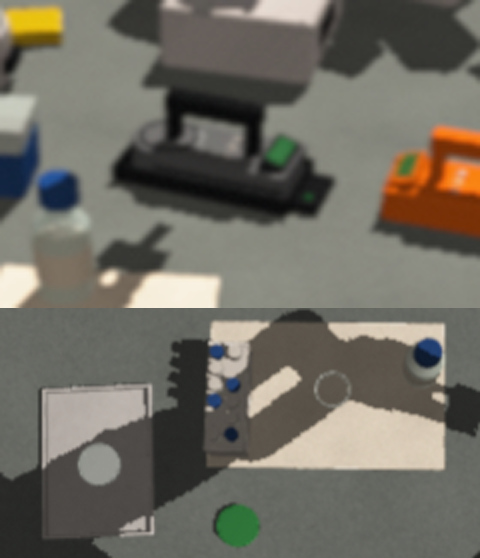

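The lid lies flat near the tray's middle, and the dish ring has not moved. The gripper is above the handle, aligned at -16°.

Call:
servo_tool(series=[{"dr": [0,0,0],"offset": [0.0015,-0.0015,0.01],"claw": 0.094},{"dr": [0,0,0],"offset": [0,0,0.02],"claw": 0.094},{"dr": [0,0,0],"offset": [0,0,0.025],"claw": 0.094},{"dr": [0,0,0],"offset": [0,0,0.025],"claw": 0.094},{"dr": [0,0,0],"offset": [0,0,0.025],"claw": 0.094},{"dr": [0,0,0],"offset": [0,0,0.02],"claw": 0.094},{"dr": [0,0,0],"offset": [0,0,0.015],"claw": 0.094},{"dr": [0,0,0],"offset": [0,0,0.0075],"claw": 0.094},{"dr": [0,0,0],"offset": [0,0,0],"claw": 0.07},{"dr": [0,0,0],"offset": [0,0,0],"claw": 0.05},{"dr": [0,0,0],"offset": [0,0,0],"claw": 0.035},{"dr": [0,0,0],"offset": [0,0,0],"claw": 0.028},{"dr": [0,0,0],"offset": [0,0,0],"claw": 0.022},{"dr": [0,0,0],"offset": [0,0,0],"claw": 0.01},{"dr": [0,0,0],"offset": [0,0,0],"claw": 0.01},{"dr": [0,0,0],"offset": [0,0,0],"claw": 0.01},{"dr": [0,0,0],"offset": [0,0,0],"claw": 0.01}], newtons=45)

```text
time: 22.5
ee_pos: [0.4486, -0.3616, 0.0792]
tool_rot: [0.001, 0.99, -0.14, 0.0]
force: [-1.4, -2.3, 0.1]
opening: 0.255
```

Call:
servo_tool(series=[{"dr": [0,0,0],"offset": [0,0,-0.003],"claw": 0.01},{"dr": [0,0,0],"offset": [0,0,-0.005],"claw": 0.01},{"dr": [0,0,0],"offset": [0,0,-0.007],"claw": 0.01},{"dr": [0,0,0],"offset": [0,0,-0.01],"claw": 0.01},{"dr": [0,0,0],"offset": [0,0,-0.01],"claw": 0.01},{"dr": [0,0,0],"offset": [0,0,-0.015],"claw": 0.01},{"dr": [0,0,0],"offset": [0,0,-0.02],"claw": 0.01},{"dr": [0,0,0],"offset": [0,0,-0.02],"claw": 0.01},{"dr": [0,0,0],"offset": [0,0,-0.02],"claw": 0.01},{"dr": [0,0,0],"offset": [0,0,-0.02],"claw": 0.01},{"dr": [0,0,0],"offset": [0,0,-0.02],"claw": 0.01},{"dr": [0,0,0],"offset": [0,0,-0.015],"claw": 0.01},{"dr": [0,0,0],"offset": [0,0,-0.005],"claw": 0.01},{"dr": [0,0,0],"offset": [0,0,0],"claw": 0.01}])

```text
time: 24.25
ee_pos: [0.4486, -0.3607, 0.2491]
tool_rot: [-0.0, 0.99, -0.14, 0.0]
force: [0.0, 0.1, -4.9]
opening: 0.255
```

```bash
python3 - <<'E'
from h import *
g=cam("top"); f=cam("side")
print("dish",atz(g,[(265.7,180.05)],.017))
print(robot.state()["ft_torque"],robot.state()["force"])
a=f["img"][70:160,215:315]; cv2.imwrite("pics/s4.png",cv2.resize(a,None,fx=5,fy=5,interpolation=cv2.INTER_CUBIC))
E
```

```text
dish [[ 0.54693846 -0.00228024  0.017     ]]
[ 0.03623648  0.06285171 -0.0175292 ] [ 0.99851844  0.10635896 -4.36783701]
```

View pics/s4.png

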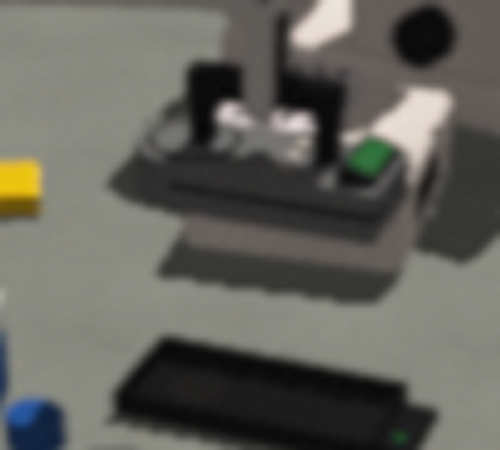

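Call:
servo_tool(series=[{"dr": [0,0,-2],"offset": [0,0,0],"claw": 0.01},{"dr": [0,0,-4],"offset": [0,0,0],"claw": 0.01},{"dr": [0,0,-4],"offset": [0,0,0],"claw": 0.01},{"dr": [0,0,-4],"offset": [0,0,0],"claw": 0.01},{"dr": [0,0,-2],"offset": [0,0,0],"claw": 0.01},{"dr": [0,0,0],"offset": [0,0,0],"claw": 0.01}])

```text
time: 25.1
ee_pos: [0.4485, -0.3607, 0.2486]
tool_rot: [-0.0, 1.0, -0.001, -0.0]
force: [0.3, 0.5, -4.8]
opening: 0.253
```

Call:
servo_tool(series=[{"dr": [0,0,0],"offset": [0.001,-0.007,0],"claw": 0.01},{"dr": [0,0,0],"offset": [0.002,-0.014,0],"claw": 0.01},{"dr": [0,0,0],"offset": [0.0026,-0.021,0],"claw": 0.01},{"dr": [0,0,0],"offset": [0.0026,-0.021,0],"claw": 0.01},{"dr": [0,0,0],"offset": [0.0026,-0.021,0],"claw": 0.01},{"dr": [0,0,0],"offset": [0.0026,-0.021,0],"claw": 0.01},{"dr": [0,0,0],"offset": [0.0026,-0.021,0],"claw": 0.01},{"dr": [0,0,0],"offset": [0.0026,-0.021,0],"claw": 0.01},{"dr": [0,0,0],"offset": [0.0026,-0.021,0],"claw": 0.01},{"dr": [0,0,0],"offset": [0.0026,-0.021,0],"claw": 0.01},{"dr": [0,0,0],"offset": [0.0026,-0.021,0],"claw": 0.01},{"dr": [0,0,0],"offset": [0.0026,-0.021,0],"claw": 0.01},{"dr": [0,0,0],"offset": [0.0026,-0.021,0],"claw": 0.01},{"dr": [0,0,0],"offset": [0.0026,-0.021,0],"claw": 0.01},{"dr": [0,0,0],"offset": [0.0026,-0.021,0],"claw": 0.01},{"dr": [0,0,0],"offset": [0.0026,-0.021,0],"claw": 0.01},{"dr": [0,0,0],"offset": [0.0026,-0.021,0],"claw": 0.01},{"dr": [0,0,0],"offset": [0.002,-0.014,0],"claw": 0.01},{"dr": [0,0,0],"offset": [0.001,-0.008,0],"claw": 0.01},{"dr": [0,0,0],"offset": [0,0,0],"claw": 0.01}])

```text
time: 27.6
ee_pos: [0.4941, -0.0026, 0.2489]
tool_rot: [0.0, 1.0, -0.0, -0.0]
force: [0.4, 0.1, -4.0]
opening: 0.249
```

```bash
python3 - <<'E'
from h import *
f=cam("side"); g=cam("top")
s=robot.state(); print(s["ee_pos"],s["tool_rot"],s["force"],s["ft_torque"])
p=s["ee_pos"]; o=p+[0,0,.008-.083]
cor=[o+np.array([x,y,z]) for x in(-.095,) for y in(-.042,.042) for z in(0,.038)]+[o+np.array([.095,0,0]),o+np.array([.095,0,.038])]
a=f["img"][130:260,170:300].copy()
im=cv2.resize(a,None,fx=4.5,fy=4.5,interpolation=cv2.INTER_CUBIC)
for u in proj(f,cor): cv2.circle(im,tuple(((u-[170,130]+.5)*4.5).astype(int)),4,(0,0,255),1)
cv2.imwrite("pics/s5.png",im)
E
```

```text
[ 0.49407016 -0.00328716  0.24893368] [ 2.61045675e-04  9.99999539e-01 -9.22933608e-04 -4.71709650e-05] [ 0.21017848 -0.26940863 -4.39005531] [-0.03306221  0.03676068 -0.00743691]
```

View pics/s5.png

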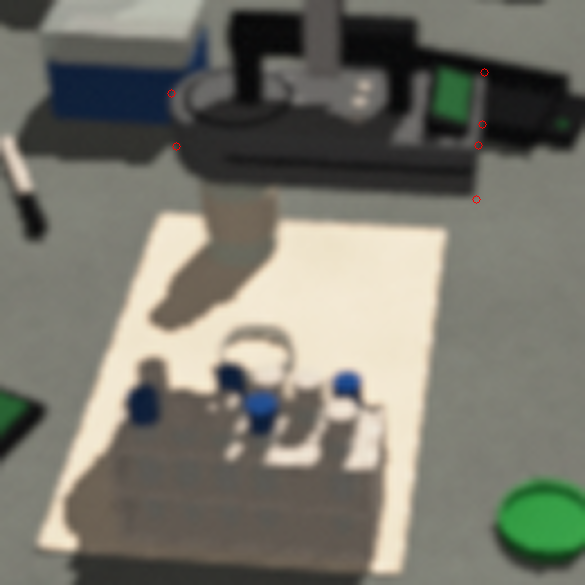

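Call:
servo_tool(series=[{"dr": [0,0,0],"offset": [0,0,0.007],"claw": 0.01},{"dr": [0,0,0],"offset": [0,0,0.015],"claw": 0.01},{"dr": [0,0,0],"offset": [0,0,0.02],"claw": 0.01},{"dr": [0,0,0],"offset": [0,0,0.02],"claw": 0.01},{"dr": [0,0,0],"offset": [0,0,0.02],"claw": 0.01},{"dr": [0,0,0],"offset": [0,0,0.02],"claw": 0.01},{"dr": [0,0,0],"offset": [0,0,0.015],"claw": 0.01},{"dr": [0,0,0],"offset": [0,0,0.007],"claw": 0.01},{"dr": [0,0,0],"offset": [0,0,0.003],"claw": 0.01},{"dr": [0,0,0],"offset": [0,0,0],"claw": 0.01},{"dr": [0,0,0],"offset": [0,0,0],"claw": 0.01}])

```text
time: 29.08
ee_pos: [0.4948, -0.003, 0.1227]
tool_rot: [0.0, 1.0, -0.001, 0.001]
force: [-0.0, 0.3, -4.1]
opening: 0.253
```

```bash
python3 - <<'E'
from h import *
f=cam("side"); g=cam("top")
s=robot.state(); print(s["ee_pos"],s["tool_rot"],s["force"])
p=s["ee_pos"]; o=p+[0,0,.008-.083]
E=lambda z:[o+np.array([x,.042,z]) for x in(-.095,.053)]+[o+np.array([.053+.042*np.cos(t),.042*np.sin(t),z]) for t in np.linspace(1.57,-1.57,12)]
k=5
a=f["img"][160:240,185:285]; im=cv2.resize(a,None,fx=k,fy=k,interpolation=cv2.INTER_CUBIC)
b=g["img"][150:240,225:305]; ib=cv2.resize(b,None,fx=k,fy=k,interpolation=cv2.INTER_CUBIC)
def dr(I,F,P,o0,c):
    cv2.polylines(I,[((proj(F,P)-o0+.5)*k).astype(np.int32)],False,c,1)
t=np.linspace(0,6.28,40)
ring=np.c_[.547+.0265*np.cos(t),-.0023+.0265*np.sin(t),t*0+.017]
for I,F,o0 in((im,f,[185,160]),(ib,g,[225,150])):
    dr(I,F,E(0),o0,(0,0,255)); dr(I,F,E(.038),o0,(0,255,255)); dr(I,F,ring,o0,(255,0,0))
h=max(len(im),len(ib)); cv2.imwrite("pics/s6.png",np.hstack([np.pad(x,((0,h-len(x)),(0,0),(0,0))) for x in(im[:, :395],ib)]) if 0 else np.hstack([np.pad(im,((0,h-len(im)),(0,0),(0,0))),ib[:,50:350]]))
E
```

```text
[ 0.4946017  -0.00292341  0.12259496] [ 1.19106893e-04  9.99999520e-01 -7.08259041e-04  6.66280713e-04] [-0.55829952 -0.78269873 -3.96077647]
```

View pics/s6.png

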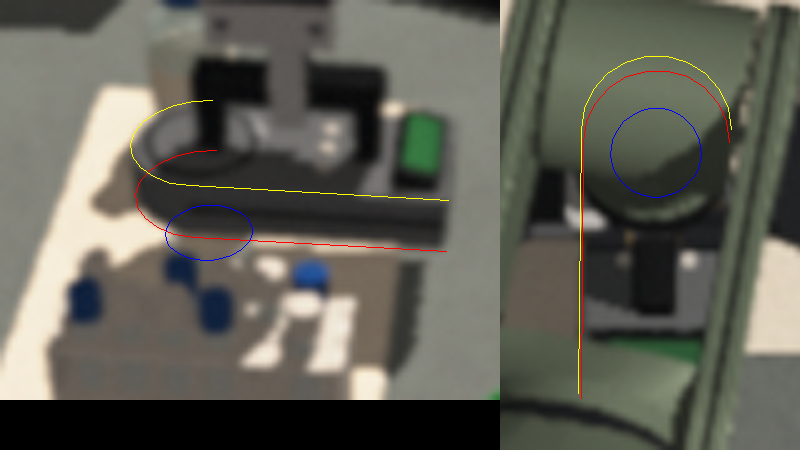

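```bash
python3 - <<'E'
from h import *
f=cam("side"); g=cam("top")
c=np.array([.5413,.0093]); a=np.radians(-.65); R=np.array([[np.cos(a),-np.sin(a)],[np.sin(a),np.cos(a)]])
P=[np.r_[c+R@[x,y],.003] for x,y in((.11,-.175),(-.11,-.175),(.11,.175),(-.11,.175))]
S=lambda u:((u-[170,130]+.5)*4.5).round(0)
print("mat pred",S(proj(f,P)).tolist(),"seen (157,214)(447,231)(40,547)(403,572)")
t=np.linspace(0,6.28,60)
ring=lambda x,y,z,r:np.c_[x+r*np.cos(t),y+r*np.sin(t),t*0+z]
u=S(proj(f,ring(.547,-.0023,.017,.0265))); print("rim pred",u.min(0),u.max(0))
im=cv2.imread("pics/s5.png").min(2)
print("col256",[(y,int(im[y,256])) for y in range(305,375,3)]); print("row345",[(x,int(im[345,x])) for x in range(200,310,4)])
# lid in tray, top cam
q=proj(g,[[.436,.3423,.014]])[0]; print("lid pred px",q)
b=g["img"][int(q[1])-16:int(q[1])+17,int(q[0])-16:int(q[0])+17]; print(b.min(2)[16].tolist(),b.min(2)[:,16].tolist())
E
```

```text
mat pred [[158.0, 215.0], [443.0, 231.0], [34.0, 548.0], [398.0, 575.0]] seen (157,214)(447,231)(40,547)(403,572)
rim pred [217. 320.] [295. 369.]
col256 [(305, 211), (308, 210), (311, 211), (314, 212), (317, 209), (320, 202), (323, 179), (326, 151), (329, 130), (332, 113), (335, 113), (338, 130), (341, 164), (344, 194), (347, 206), (350, 211), (353, 211), (356, 211), (359, 210), (362, 208), (365, 205), (368, 198), (371, 190), (374, 184)]
row345 [(200, 203), (204, 205), (208, 205), (212, 203), (216, 195), (220, 180), (224, 165), (228, 158), (232, 166), (236, 179), (240, 193), (244, 201), (248, 203), (252, 202), (256, 201), (260, 201), (264, 195), (268, 180), (272, 164), (276, 154), (280, 144), (284, 128), (288, 135), (292, 165), (296, 193), (300, 204), (304, 207), (308, 207)]
lid pred px [148.10986914 217.19657224]
[73, 73, 73, 72, 72, 73, 88, 140, 147, 148, 149, 149, 149, 149, 149, 151, 150, 151, 151, 151, 151, 151, 151, 151, 151, 151, 153, 157, 164, 178, 181, 182, 181] [74, 74, 74, 74, 74, 78, 100, 130, 145, 148, 150, 150, 150, 150, 151, 151, 150, 151, 151, 151, 151, 152, 152, 152, 151, 152, 165, 169, 173, 177, 179, 179, 178]
```

The mat and dish projections agree within about 1 px, and dish y reads roughly 2 mm higher than my estimate. I'll shift +3 mm in y and make the final descent.

Call:
servo_tool(series=[{"dr": [0,0,0],"offset": [0,-0.001,0.002],"claw": 0.01},{"dr": [0,0,0],"offset": [0,-0.001,0.004],"claw": 0.01},{"dr": [0,0,0],"offset": [0,-0.001,0.005],"claw": 0.01},{"dr": [0,0,0],"offset": [0,0,0.005],"claw": 0.01},{"dr": [0,0,0],"offset": [0,0,0.003],"claw": 0.01},{"dr": [0,0,0],"offset": [0,0,0.001],"claw": 0.01},{"dr": [0,0,0],"offset": [0,0,0],"claw": 0.01},{"dr": [0,0,0],"offset": [0,0,0],"claw": 0.01},{"dr": [0,0,0],"offset": [0,0,0],"claw": 0.01},{"dr": [0,0,0],"offset": [0,0,0],"claw": 0.01}])

```text
time: 30.52
ee_pos: [0.4942, 0.0001, 0.1021]
tool_rot: [0.0, 1.0, -0.001, 0.0]
force: [-1.0, 0.6, -4.0]
opening: 0.252
```

```bash
python3 - <<'E'
from h import *
f=cam("side"); s=robot.state(); print(s["ee_pos"],s["tool_rot"],s["force"],s["qvel"].round(4),s["opening"])
a=f["img"][150:240,170:300]; cv2.imwrite("pics/s7.png",cv2.resize(a,None,fx=6,fy=6,interpolation=cv2.INTER_CUBIC))
E
```

```text
[4.94126732e-01 1.20987651e-04 1.02026176e-01] [ 2.31669022e-05  9.99999728e-01 -7.34000643e-04  6.70304971e-05] [ 0.21619853 -0.50573036 -3.7443134 ] [ 0.0002  0.0011  0.0002 -0.0005  0.0004  0.0005] 0.2514695990597735
```

View pics/s7.png

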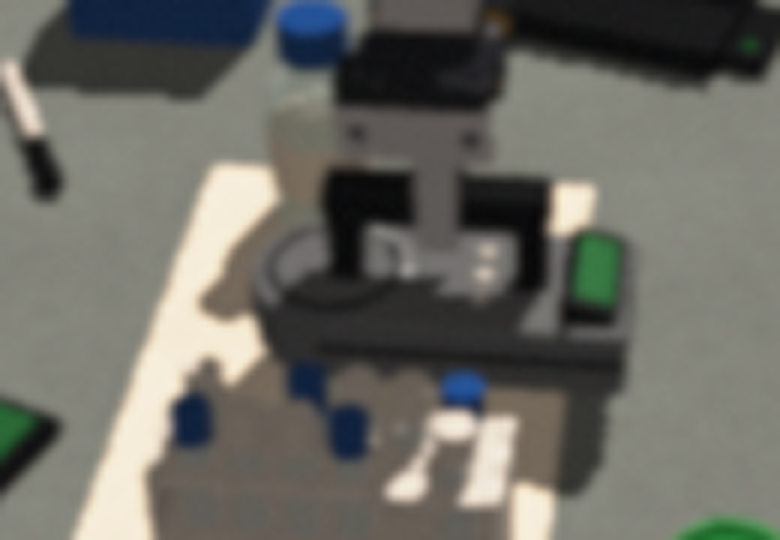

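The monitor is level over the dish, with its nose at about (265,290) in the crop. The load is unchanged, so there is no contact. Handing in.

```bash
python3 -c "
from plant import robot
print(robot.hand_in()); s=robot.state(); print(s['ee_pos'],s['force'],s['opening'])"
```

```text
the job is handed in; nothing more can be done
None
the job is handed in; nothing more can be done
```

I handed the job in at about 30.5 s, with the monitor held level over the open dish. The hand-in reports no verdict, so the result isn't confirmed.

**What I did:** I set the lid down flat near the tray's middle and let it go. I then lifted the monitor by its handle, carried it about 45 mm above the bottle, and lowered it over the dish.

**Last checks:**
- **Position:** the tool was at (0.494, 0.000, 0.102). That puts the window at about (0.547, 0.000), computed 10 mm above the dish rim.
- **Stillness and grip:** joint speeds were about zero and the opening was 24 mm, the width of the handle bar.
- **Contact:** the vertical load stayed near 4 N, its value since the lift, so there was no sign of touching the dish.
- **Surroundings:** in the pictures, the rack and bottle looked unmoved.

**What disagreed or wasn't checked:**
- **Dish position:** the cameras disagreed by about 2–3 mm on the dish's y position. I moved the monitor 3 mm to allow for it, which should stay well inside the 10 mm limit.
- **Height:** the monitor looked about 1 pixel (3 mm) higher in the side view than calculated. I relied on the height measured at the grasp.
- **Final centring:** the monitor hid the dish at the end, so I couldn't see the centring or the gap directly.

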